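# Swipe the touch dimmer up to full and hold

## Robot

A 7-joint arm with a two-finger parallel gripper is mounted at the origin on a cart in front of the work surface, level with it; the furniture and walls round the work are solid. World frame = base frame: x ahead of the robot, y to its left, z up, the work surface at z = 0. Lengths are in mm, angles in rad, forces in N, time in s.
With the tool pointing down it reaches from about 400 to 875 mm from the base axis. Payload 4.4 kg.
Tool frame: the origin (TCP) lies at the very end of the fingers, on their centre line; the grasp point (between the pads) lies 19 mm behind it; z points along the fingers, y is the line along which they close (so a half turn about z gives the same grasp; the last joint's range is limited). The gripper opens to 85 mm and grips with 20 to 120 N. Pads are 22 mm wide; open, the fingers measure 114 mm over their backs; the gripper's body (76 mm by 85 mm) begins 54 mm behind the grasp point. The pads swing forward as they close: fully open they stand 13 mm farther back than shut.
Start: joints at [-1.355, 0.628, 0.038, 1.517, -0.027, 0.996, -0.02], TCP at [180.731, 624.383, 231.313] pointing down, gripper open.
Joint ranges: [-3.06, 3.06], [-0.37, 2.12], [-1.25, 1.32], [0.18, 2.47], [-1.1, 4.24], [0.23, 1.98], [-2.94, 2.94]. Speed limits (rad/s): [2.57, 2.57, 3.14, 3.14, 3.14, 3.14, 3.14].

## Interface

Orientations are given as [roll, pitch, yaw] about the fixed x, y, z axes, in that order (R = Rz(yaw) Ry(pitch) Rx(roll)).
In Python, from cell import ctrl gives the robot as it stands.
- The arm moves only by the tool jog_arm, never from a script. Its argument "plan" is a list of rows, each an object of numbers: "tx", "ty", "tz": the shift along the tool's x, y, z as a fraction of full scale; "wx", "wy", "wz": the turn, a rotation vector about the tool's x, y, z as a fraction of full scale; "claw": the closure, from 0 (fully open) to 1 (shut). In form: [{"tx": .., "ty": .., "tz": .., "wx": .., "wy": .., "wz": .., "claw": ..}, ...]. A call has 1 to 12 rows; each row is the pose to reach, as a shift and turn from the pose commanded when the call began, along the tool's axes at that moment; what a row does not reach only later rows make up. Full scale, the value 1, is 300 mm for a shift and 90 degrees for a turn. A row lasts 1/10 s, in which the tool goes at most 50 mm and 8.59 degrees, less where a joint would pass 70% of its speed; a pose out of reach is approached as far as the arm can. A call with a number of a shift or a turn outside -1 to 1 is refused whole. A call with a gripper value outside its range is refused whole. The fingers move at their own pace and stop on an object; the grip force is fixed at half the most. Time passes only in rows, so rows that repeat a pose let the fingers close. It gives the time, the measured TCP pose, the force, the opening and the grip force at its end, in the units of the state.
- ctrl.read_state(): the state, without advancing time (a new reading comes with each control period).
- ctrl.get_image(name): name is "scene" or "top" or "wrist"; returns a dict with "img" (480x640x3 uint8, red, green, blue), "depth" (480x640 float32, mm along the optical axis (not along the pixel's ray), 0 where there is no reading), "fx", "fy", "cx", "cy" (pixels), "distortion" ([k1, k2, p1, p2, k3] as OpenCV has them; the pictures are not rectified), "position" and "orientation" of the camera in the world; the wrist camera has in their place "hand_eye" (4x4, takes a point from camera to tool coordinates, whose origin is the TCP and whose axes are the flange's). Camera axes: x right, y down, z forward; pixel columns grow to the right and rows downward; lengths in mm; the calibration is good to about 2 mm. A picture is of the moment at which its call begins: read the wrist's pose just before it.
- ctrl.finish_job(): hands the job in; it is judged then, once.
Trained networks look in a picture, given as the dict that the camera call returned (one of the last four; its "shot" number tells which), for a name from the list of things; names that differ only in an ending like _2 or _b are one class to them, and where a whole thing is asked for, a point or a joint stands for the part that bears it (a point fixed in the world has none). Each returns a list of dicts, best first, with "score" (0 to 1); they miss things now and then, are a little off and sometimes report something else, mostly with a low value. They report only what shows in the picture. A call takes as long as a camera call.
- ctrl.trace(picture, thing): "pixels" (480x640 bool, what is visible of it) and "extent" ([centre column, centre row, width, height] in pixels, round what is visible of it).
The state is a dict: "clock": time; "qpos": joint angles; "qd": joint speeds; "tau": joint torques, N m; "eef_pos": TCP position; "tool_rot": TCP orientation; "force": force on the tool from outside, world axes, zero at the start; "torque": the same for the moment, N m; "width": finger opening in mm; "gripper_force": force on a finger pad.
Only numpy, scipy, OpenCV 4.12 (cv2) and the standard library are available. Lean on these libraries where they do the work, as an engineer would, in place of code of your own. Each camera call takes 0.05 s, during which the arm holds its last target. There are 200 camera calls.

## Task

Turn the lights up on the round white dimmer: run the fingertips lightly along the curved grey strip so that they touch every dot in turn, from the smallest, darkest one to the largest, yellow one, and finish with the fingertips still resting lightly on that last dot, which stores the setting. Only touch the dimmer: do not press hard on it, push it out of its place or lift it, and leave everything else where it lies.

Things in the scene. Friction and masses are not known exactly. Their poses are not given: they have to be found in the camera images.
- dimmer: the dimmer: a loose round white puck, 168 mm across, 0.9 kg. Origin: centre of its underside, z up. White top 16 mm above the worktop, aluminium cap (68 mm across) in its middle 19 mm. Round its own +x side runs a raised grey strip, an arc of 62 mm radius about the origin, with five domed dots 45 mm apart at +86, +43, 0, -43, -86 degrees from +x (dot 1 to 5, clockwise from above)
- strip (a joint): how far the grey strip (26 mm wide, flat top 26 mm above the worktop untouched) is pressed down with all its dots, in m: 0 untouched, 0.006 at its stop. It is sprung: it begins to sink at about 2 N, reaches the stop at about 5.5 N, and comes up again when released
- dot1: dot 1 of 5 on the strip, the smallest and darkest (dark brown): a smooth dome 14 mm across and 2 mm high. Origin: centre of its foot, level with the strip's top, so its highest point is 2 mm above the origin (28 mm above the worktop when untouched)
- dot2: dot 2 of 5 on the strip, brown: a smooth dome 16 mm across and 2 mm high. Origin: centre of its foot, level with the strip's top, so its highest point is 2 mm above the origin (28 mm above the worktop when untouched)
- dot3: dot 3 of 5 on the strip, orange-brown: a smooth dome 18 mm across and 2 mm high. Origin: centre of its foot, level with the strip's top, so its highest point is 2 mm above the origin (28 mm above the worktop when untouched)
- dot4: dot 4 of 5 on the strip, orange-yellow: a smooth dome 20 mm across and 2 mm high. Origin: centre of its foot, level with the strip's top, so its highest point is 2 mm above the origin (28 mm above the worktop when untouched)
- dot5: dot 5 of 5 on the strip, the largest and brightest (yellow): a smooth dome 22 mm across and 2 mm high. Origin: centre of its foot, level with the strip's top, so its highest point is 2 mm above the origin (28 mm above the worktop when untouched)
- glass: small clear drinking glass, 49 mm wide, 62 mm tall; a bystander. Origin: centre of its underside
- cream: round white pot of hand cream, 90 mm wide, 32 mm high; a bystander. Origin: centre of its underside
- keys: bunch of keys lying flat, 105x117x8 mm; a bystander. Origin: centre of its underside
- mobile: mobile phone in a teal case lying flat, 72x156x13 mm; a bystander. Origin: centre of its underside
- highlighter: pink highlighter pen lying flat, 136 mm long, 16 mm thick; a bystander. Origin: centre of its underside

How it is judged:
By the outcome, as a careful person would: the job done as asked, in the order asked, and still so for the second after the job is handed in, while the arm keeps its last pose, push and grip.
It also fails if it takes over 38 s, if anything falls off the work surface, if the arm or the gripper's body presses on something with over 40 N, if the wrist force passes 120 N, or if a joint passes its speed limit or range.

## Working session

There is one attempt and no reset: what is moved stays moved. The work goes in short steps, Python scripts to look and compute and a tool call to move; the robot and the scene stay as the last step left them, time stands still between calls to the robot, and variables do not carry over. Pictures are saved under pics/ and viewed, at most 10 in all, crops included, and the job is handed in when it is done.

Besides the shell and the picture viewer there is one more tool, called after "Request:" as a command line: name --argument value ..., lists and objects as JSON in quotes. jog_arm: Moves the arm, as the interface text tells. Shift numbers are shares of 300 mm and turn numbers shares of 90 degrees, none past 1 either way. Its arguments: {"type":"object","properties":{"plan":{"type":"array"}},"required":["plan"]}

```bash
mkdir -p pics
cat > h.py <<'E'
import numpy as np, cv2
from cell import ctrl
from scipy.spatial.transform import Rotation as R
def cam(d):
    o=np.array(d["orientation"],float)
    M=o if o.shape==(3,3) else (R.from_euler('xyz',o).as_matrix() if o.size==3 else R.from_quat(o).as_matrix())
    return M,np.array(d["position"],float)
def ray(d,uv,z):
    K=np.array([[d["fx"],0,d["cx"]],[0,d["fy"],d["cy"]],[0,0,1]])
    n=cv2.undistortPoints(np.array(uv,float).reshape(-1,1,2),K,np.array(d["distortion"],float)).reshape(-1,2)
    M,p=cam(d); r=np.c_[n,np.ones(len(n))]@M.T
    return p+r*((z-p[2])/r[:,2])[:,None]
E
python3 - <<'E'
from h import *
s=ctrl.read_state(); print({k:np.round(v,3) for k,v in s.items()})
d=ctrl.get_image("top"); print(d["orientation"],d["position"])
cv2.imwrite("pics/top.png",d["img"][:,:,::-1])
for n,z in [("dimmer",16),("dot1",27),("dot2",27),("dot3",27),("dot4",27),("dot5",27),("strip",26),("glass",62),("cream",32),("keys",8),("mobile",13),("highlighter",16)]:
    for t in ctrl.trace(d,n)[:2]:
        v,u=np.nonzero(t["pixels"]); 
        print(n,round(t["score"],2),np.round(t["extent"]),ray(d,[[u.mean(),v.mean()]],z).round(1), len(u), np.median(d["depth"][v,u]))
E
```

```text
{'clock': np.float64(0.0), 'qpos': array([-1.355,  0.629,  0.038,  1.518, -0.027,  0.996, -0.02 ]), 'qd': array([ 0.001,  0.   , -0.   ,  0.001,  0.002, -0.   , -0.   ]), 'tau': array([ 0.0000e+00, -5.6339e+01,  1.2270e+00, -1.9345e+01,  1.1000e-02,
        1.0000e-02, -0.0000e+00]), 'eef_pos': array([180.547, 623.776, 230.386]), 'tool_rot': array([-3.14,  0.  ,  2.86]), 'force': array([-0.963, -0.968, -0.017]), 'torque': array([-0.025,  0.009, -0.04 ]), 'gripper_force': np.float64(0.0), 'width': np.float64(85.363)}
[-2.92414836  0.00483982 -1.54179269] [ 340.52708468  -83.44799069 1081.76040131]
dimmer 0.71 [412. 275.  78.  80.] [[ 513.3 -273.5   16. ]] 4700 1072.2
strip 0.65 [410. 279.  64.  54.] [[ 484.4 -254.8   26. ]] 1248 1056.6804
glass 0.72 [419. 177.  26.  29.] [[ 714.7 -272.8   62. ]] 492 1099.9094
cream 0.76 [347. 169.  43.  41.] [[ 738.5 -123.9   32. ]] 1332 1109.9192
keys 0.9 [497. 240.  46.  45.] [[ 598.6 -460.4    8. ]] 639 1105.031
mobile 0.94 [144. 264.  71.  38.] [[517.4 307.4  13. ]] 2334 1087.2053
highlighter 0.94 [311. 339.  17.  65.] [[372.2 -56.5  16. ]] 530 1049.809
highlighter 0.36 [496. 240.  45.  48.] [[ 597.2 -455.8   16. ]] 686 1105.0706
```

View pics/top.png

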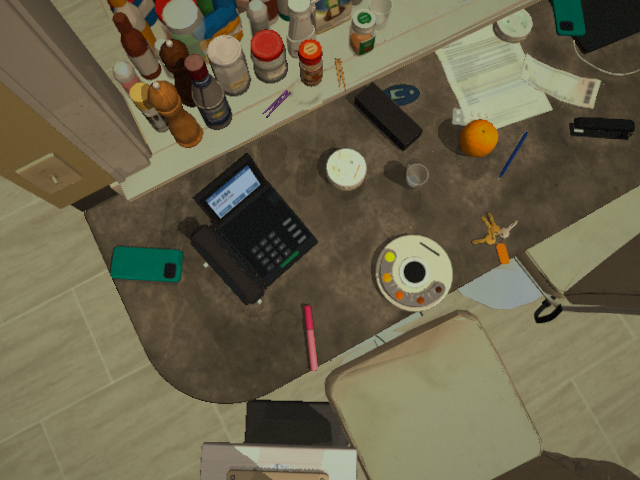

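Run:
```python
from h import *
d=ctrl.get_image("top")
c=d["img"][215:335,340:500,::-1]; cv2.imwrite("pics/crop.png",cv2.resize(c,None,fx=5,fy=5,interpolation=cv2.INTER_CUBIC))
cv2.imwrite("pics/scene.png",ctrl.get_image("scene")["img"][:,:,::-1])
# height map
M,p=cam(d); K=np.array([[d["fx"],0,d["cx"]],[0,d["fy"],d["cy"]],[0,0,1]])
v,u=np.mgrid[0:480:4,0:640:4]; z=d["depth"][::4,::4]
n=cv2.undistortPoints(np.c_[u.ravel(),v.ravel()].astype(float).reshape(-1,1,2),K,np.array(d["distortion"],float)).reshape(-1,2)
P=(np.c_[n,np.ones(len(n))]*z.reshape(-1,1))@M.T+p; P=P[z.ravel()>0]
for X in range(900,-1,-100):
    row=[]
    for Y in range(700,-701,-100):
        m=(abs(P[:,0]-X)<50)&(abs(P[:,1]-Y)<50); row.append(f"{P[m,2].max():6.0f}" if m.any() else "     .")
    print(X,"".join(row))
```

```text
900      .     .     .     .   330   336   269   299   258   248    39    12    10     8    52
800      .     .     .     .   556   353   356   163   159    41    39    84    67     6     5
700      .     .     .   498   641   338   167   101    37    37    66     5     6     5     6
600   -836     .   318   464   161   166   162    65    25    28    22     9     8     5    -5
500   -835     .     .    15    17    85    79    41     8    31    32     6     8  -831    58
400   -829  -830     .     1     6     8    46    16    18    18    33  -161  -167     .    32
300   -831  -828     .     .     6     7     8     5    18  -160  -157  -155  -157  -175     .
200   -828  -832  -832  -833     .     4     4    -1  -167  -155  -158  -158  -160  -167     .
100   -831  -832  -825  -823  -830     0    18    18    14     3  -157  -154   -73    -2   -77
0   -830  -829  -830  -826  -831  -739     .     .  -745  -736     .     .     .     .     .
```

View pics/crop.png

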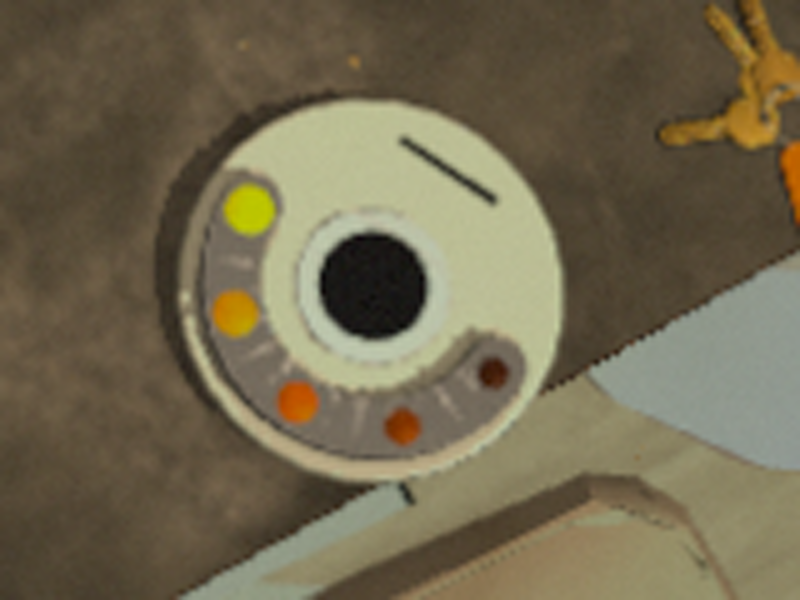

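View pics/scene.png

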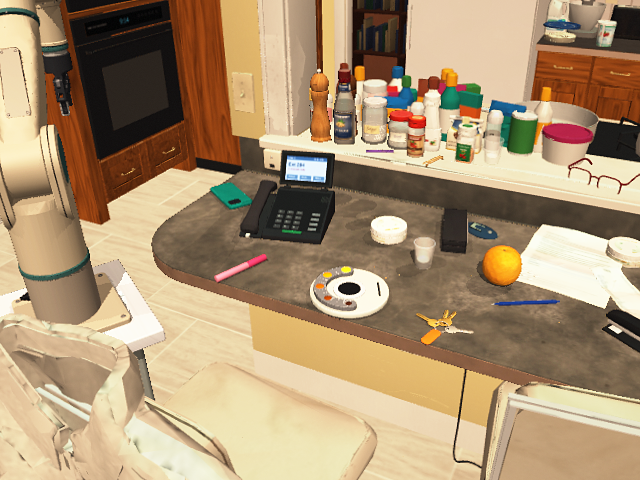

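Run:
```python
from h import *
d=ctrl.get_image("top")
px=np.array([[493,373],[403,426],[298,402],[236,312],[249,209]],float)
uv=(px+.5)/5-.5+[340,215]
D=ray(d,uv,27.); print(D.round(1)); print(np.linalg.norm(np.diff(D,axis=0),axis=1).round(1))
a=np.radians([86,43,0,-43,-86]); Q=62*np.c_[np.cos(a),np.sin(a)]
A=Q-Q.mean(0);B=D[:,:2]-D[:,:2].mean(0)
r=np.arctan2((A[:,0]*B[:,1]-A[:,1]*B[:,0]).sum(),(A*B).sum()); Rm=np.array([[np.cos(r),-np.sin(r)],[np.sin(r),np.cos(r)]])
c=D[:,:2].mean(0)-Q.mean(0)@Rm.T; F=Q@Rm.T+c
print("fit",r,c,"\n",F.round(1),(F-D[:,:2]).round(1))
cap=(np.array([[372,286]])+.5)/5-.5+[340,215]; print("cap",ray(d,cap,19.))
for i in range(5): 
    s=ctrl.read_state(); print(s["eef_pos"].round(2),s["tool_rot"].round(4),s["force"].round(2))
w=ctrl.get_image("wrist"); print(np.round(w["hand_eye"],3))
```

```text
[[ 478.1 -324.1   27. ]
 [ 454.6 -285.6   27. ]
 [ 463.6 -241.3   27. ]
 [ 501.2 -215.    27. ]
 [ 545.9 -220.6   27. ]]
[45.1 45.2 45.9 45.1]
fit 2.5621788069676983 [ 515.67997363 -274.97508762] 
 [[ 478.2 -324.4]
 [ 454.6 -285.5]
 [ 463.8 -241. ]
 [ 500.9 -214.8]
 [ 545.9 -220.9]] [[ 0.1 -0.3]
 [-0.   0.1]
 [ 0.2  0.3]
 [-0.3  0.3]
 [ 0.  -0.3]]
cap [[ 515.27560523 -274.48495247   19.        ]]
[180.72 624.41 231.34] [ 3.1415 -0.      2.8598] [0.13 0.55 0.54]
[180.72 624.41 231.34] [ 3.1415 -0.      2.8598] [0.13 0.55 0.54]
[180.72 624.41 231.34] [ 3.1415 -0.      2.8598] [0.13 0.55 0.54]
[180.72 624.41 231.34] [ 3.1415 -0.      2.8598] [0.13 0.55 0.54]
[180.72 624.41 231.34] [ 3.1415 -0.      2.8598] [0.13 0.55 0.54]
[[-1.00000e-03 -9.53000e-01 -3.03000e-01  7.76410e+01]
 [ 1.00000e+00 -1.00000e-03 -1.00000e-03 -1.52000e-01]
 [ 1.00000e-03 -3.03000e-01  9.53000e-01 -1.41955e+02]
 [ 0.00000e+00  0.00000e+00  0.00000e+00  1.00000e+00]]
```

Request:
jog_arm --plan '[{"wz": -0.18, "claw": 1}, {"wz": -0.18, "claw": 1}, {"wz": -0.18, "claw": 1}]'

```text
invalid input at $.plan[0]: expected keys tx, ty, tz, wx, wy, wz, claw
```

Request:
jog_arm --plan '[{"tx": 0, "ty": 0, "tz": 0, "wx": 0, "wy": 0, "wz": -0.0897, "claw": 1}, {"tx": 0, "ty": 0, "tz": 0, "wx": 0, "wy": 0, "wz": -0.1794, "claw": 1}, {"tx": 0, "ty": 0, "tz": 0, "wx": 0, "wy": 0, "wz": -0.1794, "claw": 1}, {"tx": 0, "ty": 0, "tz": 0, "wx": 0, "wy": 0, "wz": -0.1794, "claw": 1}]'

```text
clock: 1.25
eef_pos: [180.9, 624.3, 231.3]
tool_rot: [3.142, -0.0, 3.138]
force: [0.8, -0.1, 0.1]
width: 28.1
gripper_force: 0.0
```

Request:
jog_arm --plan '[{"tx": -0.6, "ty": -0.98, "tz": 0, "wx": 0, "wy": 0, "wz": 0, "claw": 1}, {"tx": -0.6, "ty": -0.98, "tz": 0, "wx": 0, "wy": 0, "wz": 0, "claw": 1}, {"tx": -0.6, "ty": -0.98, "tz": 0, "wx": 0, "wy": 0, "wz": 0, "claw": 1}, {"tx": -0.6, "ty": -0.98, "tz": 0, "wx": 0, "wy": 0, "wz": 0, "claw": 1}, {"tx": -0.6, "ty": -0.98, "tz": 0, "wx": 0, "wy": 0, "wz": 0, "claw": 1}, {"tx": -0.6, "ty": -0.98, "tz": 0, "wx": 0, "wy": 0, "wz": 0, "claw": 1}, {"tx": -0.6, "ty": -0.98, "tz": 0, "wx": 0, "wy": 0, "wz": 0, "claw": 1}, {"tx": -0.6, "ty": -0.98, "tz": 0, "wx": 0, "wy": 0, "wz": 0, "claw": 1}]'

```text
clock: 2.05
eef_pos: [364.8, 323.6, 231.6]
tool_rot: [-3.138, 0.002, 3.127]
force: [0.8, 0.8, -0.2]
width: -0.1
gripper_force: 0.0
```

Request:
jog_arm --plan '[{"tx": -0.37, "ty": -0.97, "tz": 0, "wx": 0, "wy": 0, "wz": 0, "claw": 1}, {"tx": -0.37, "ty": -0.97, "tz": 0, "wx": 0, "wy": 0, "wz": 0, "claw": 1}, {"tx": -0.37, "ty": -0.97, "tz": 0, "wx": 0, "wy": 0, "wz": 0, "claw": 1}, {"tx": -0.37, "ty": -0.97, "tz": 0, "wx": 0, "wy": 0, "wz": 0, "claw": 1}, {"tx": -0.37, "ty": -0.97, "tz": 0, "wx": 0, "wy": 0, "wz": 0, "claw": 1}, {"tx": -0.37, "ty": -0.97, "tz": 0, "wx": 0, "wy": 0, "wz": 0, "claw": 1}, {"tx": -0.37, "ty": -0.97, "tz": 0, "wx": 0, "wy": 0, "wz": 0, "claw": 1}, {"tx": -0.37, "ty": -0.97, "tz": 0, "wx": 0, "wy": 0, "wz": 0, "claw": 1}]'

```text
clock: 2.85
eef_pos: [472.4, 37.5, 231.4]
tool_rot: [-3.141, 0.001, 3.135]
force: [-0.1, 0.2, 0.2]
width: -0.1
gripper_force: 0.0
```

```bash
python3 -c "
from h import *
s=ctrl.read_state();print(s['clock'],s['eef_pos'],s['tool_rot'],s['qpos'].round(2) if hasattr(s['qpos'],'round') else s['qpos'],s['force'])"
```

```text
2.85 [472.43620292  37.48519272 231.37166542] [-3.14114789e+00  5.74706603e-04  3.13488301e+00] [-0.16  0.38  0.02  1.99 -0.01  0.77  1.44] [-0.05546128  0.1988382   0.22349116]
```

Request:
jog_arm --plan '[{"tx": 0, "ty": -0.97, "tz": 0, "wx": 0, "wy": 0, "wz": 0, "claw": 1}, {"tx": 0, "ty": -0.97, "tz": 0, "wx": 0, "wy": 0, "wz": 0, "claw": 1}, {"tx": 0, "ty": -0.97, "tz": 0, "wx": 0, "wy": 0, "wz": 0, "claw": 1}, {"tx": 0, "ty": -0.97, "tz": 0, "wx": 0, "wy": 0, "wz": 0, "claw": 1}, {"tx": 0, "ty": -0.97, "tz": 0, "wx": 0, "wy": 0, "wz": 0, "claw": 1}, {"tx": 0, "ty": -0.97, "tz": 0, "wx": 0, "wy": 0, "wz": 0, "claw": 1}, {"tx": 0, "ty": -0.97, "tz": 0, "wx": 0, "wy": 0, "wz": 0, "claw": 1}, {"tx": 0, "ty": -0.97, "tz": 0, "wx": 0, "wy": 0, "wz": 0, "claw": 1}, {"tx": 0, "ty": -0.97, "tz": 0, "wx": 0, "wy": 0, "wz": 0, "claw": 1}]'

```text
clock: 3.75
eef_pos: [472.5, -248.3, 231.1]
tool_rot: [3.14, -0.0, -3.138]
force: [-0.1, 1.1, -0.1]
width: -0.2
gripper_force: 0.0
```

```bash
cat >> h.py <<'E'
def wrist():
    s=ctrl.read_state(); w=ctrl.get_image("wrist"); T=np.eye(4)
    T[:3,:3]=R.from_euler('xyz',s["tool_rot"]).as_matrix(); T[:3,3]=s["eef_pos"]; T=T@np.array(w["hand_eye"])
    w["orientation"]=T[:3,:3]; w["position"]=T[:3,3]; return s,w
E
python3 - <<'E'
from h import *
s,w=wrist(); print(s["eef_pos"],s["tool_rot"],s["qpos"])
cv2.imwrite("pics/w1.png",w["img"][:,:,::-1])
for n in ["dot1","dot2","dot3","dot4","dot5"]:
    for t in ctrl.trace(w,n)[:2]:
        v,u=np.nonzero(t["pixels"]); print(n,round(t["score"],2),np.round(t["extent"]),ray(w,[[u.mean(),v.mean()]],27.).round(1))
E
```

```text
[ 472.53437199 -248.30704003  231.09394191] [ 3.13954579e+00 -2.27721655e-04 -3.13801643e+00] [ 0.39168249  0.46308864  0.05904586  1.84229767 -0.03781015  0.83835106
  2.04421371]
dot1 0.8 [349. 235.  17.  20.] [[ 500.9 -217.5   27. ]]
dot1 0.77 [323. 201.  20.  16.] [[ 463.7 -242.9   27. ]]
dot2 0.8 [349. 235.  17.  20.] [[ 500.9 -217.5   27. ]]
dot2 0.77 [323. 201.  20.  16.] [[ 463.7 -242.9   27. ]]
dot3 0.8 [349. 235.  17.  20.] [[ 500.9 -217.5   27. ]]
dot3 0.77 [323. 201.  20.  16.] [[ 463.7 -242.9   27. ]]
dot4 0.8 [349. 235.  17.  20.] [[ 500.9 -217.5   27. ]]
dot4 0.77 [323. 201.  20.  16.] [[ 463.7 -242.9   27. ]]
dot5 0.8 [349. 235.  17.  20.] [[ 500.9 -217.5   27. ]]
dot5 0.77 [323. 201.  20.  16.] [[ 463.7 -242.9   27. ]]
```

View pics/w1.png

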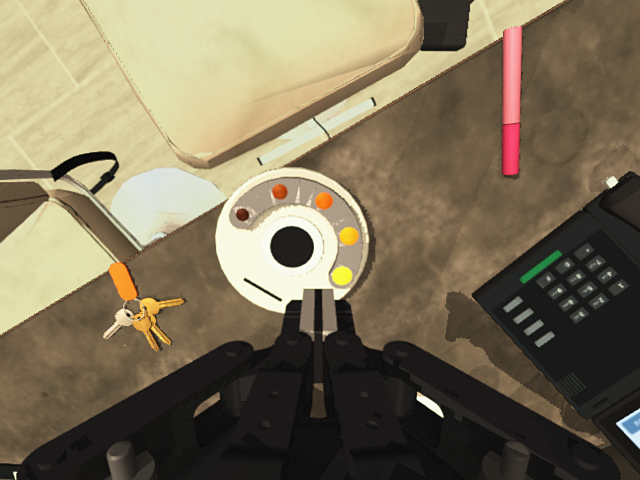

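Run:
```python
from h import *
for i in range(2):
    s,w=wrist(); print(s["clock"],s["eef_pos"].round(2),s["tool_rot"].round(4),s["force"].round(2))
    for t in ctrl.trace(w,"dot3")[:6]:
        v,u=np.nonzero(t["pixels"]); print(round(t["score"],2),np.round(t["extent"]),ray(w,[[u.mean(),v.mean()]],27.).round(1))
```

```text
4.05 [ 472.03 -250.6   231.42] [ 3.1413e+00  1.0000e-04 -3.1401e+00] [-0.11 -0.54 -0.25]
0.76 [351. 235.  18.  18.] [[ 500.6 -217.    27. ]]
0.7 [248. 216.  12.  14.] [[ 478.  -325.8   27. ]]
0.67 [282. 192.  14.  16.] [[ 455.1 -287.5   27. ]]
0.61 [326. 201.  16.  16.] [[ 464. -243.   27.]]
0.58 [344. 275.  21.  19.] [[ 545.1 -222.9   27. ]]
4.15 [ 471.84 -251.18  231.38] [ 3.1415e+00  1.0000e-04 -3.1410e+00] [-0.52 -0.24 -0.27]
0.8 [344. 276.  21.  19.] [[ 545.7 -222.8   27. ]]
0.69 [327. 202.  19.  15.] [[ 464.  -243.3   27. ]]
0.67 [352. 236.  20.  18.] [[ 500.3 -217.1   27. ]]
0.52 [151. 310.  75.  86.] [[ 584.5 -450.6   27. ]]
0.49 [284. 192.  16.  15.] [[ 454.6 -287.2   27. ]]
0.47 [248. 215.  13.  16.] [[ 478.3 -326.1   27. ]]
```

Request:
jog_arm --plan '[{"tx": -0.021, "ty": -0.247, "tz": 0, "wx": 0, "wy": 0, "wz": 0, "claw": 1}, {"tx": -0.021, "ty": -0.247, "tz": 0.1, "wx": 0, "wy": 0, "wz": 0, "claw": 1}, {"tx": -0.021, "ty": -0.247, "tz": 0.25, "wx": 0, "wy": 0, "wz": 0, "claw": 1}, {"tx": -0.021, "ty": -0.247, "tz": 0.4, "wx": 0, "wy": 0, "wz": 0, "claw": 1}, {"tx": -0.021, "ty": -0.247, "tz": 0.5, "wx": 0, "wy": 0, "wz": 0, "claw": 1}, {"tx": -0.021, "ty": -0.247, "tz": 0.57, "wx": 0, "wy": 0, "wz": 0, "claw": 1}, {"tx": -0.021, "ty": -0.247, "tz": 0.62, "wx": 0, "wy": 0, "wz": 0, "claw": 1}, {"tx": -0.021, "ty": -0.247, "tz": 0.64, "wx": 0, "wy": 0, "wz": 0, "claw": 1}, {"tx": -0.021, "ty": -0.247, "tz": 0.64, "wx": 0, "wy": 0, "wz": 0, "claw": 1}, {"tx": -0.021, "ty": -0.247, "tz": 0.64, "wx": 0, "wy": 0, "wz": 0, "claw": 1}, {"tx": -0.021, "ty": -0.247, "tz": 0.64, "wx": 0, "wy": 0, "wz": 0, "claw": 1}, {"tx": -0.021, "ty": -0.247, "tz": 0.64, "wx": 0, "wy": 0, "wz": 0, "claw": 1}]'

```text
clock: 5.45
eef_pos: [478.6, -326.1, 40.3]
tool_rot: [-3.141, 0.002, 3.142]
force: [0.1, -0.5, 0.2]
width: 0.4
gripper_force: 0.0
```

Run:
```python
from h import *
s,w=wrist(); print(s["clock"],s["eef_pos"].round(2),s["tool_rot"].round(4),s["force"].round(2))
cv2.imwrite("pics/w2.png",w["img"][:,:,::-1])
```

```text
5.45 [ 478.63 -326.1    40.31] [-3.1406e+00  1.6000e-03  3.1416e+00] [ 0.11 -0.54  0.23]
```

View pics/w2.png

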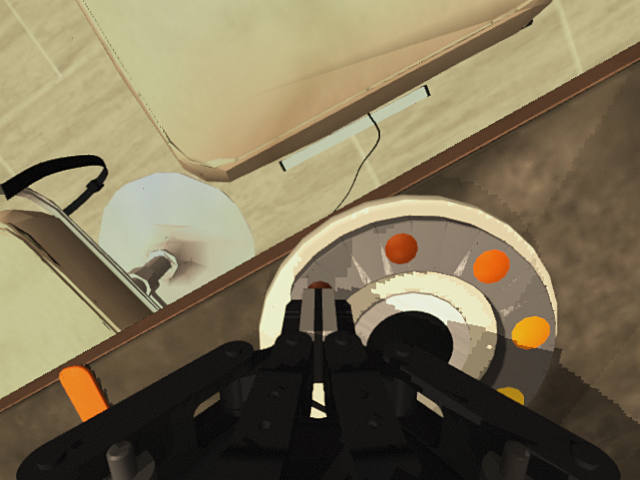

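Request:
jog_arm --plan '[{"tx": 0, "ty": 0, "tz": 0.015, "wx": 0, "wy": 0, "wz": 0, "claw": 1}, {"tx": 0, "ty": 0, "tz": 0.028, "wx": 0, "wy": 0, "wz": 0, "claw": 1}, {"tx": 0, "ty": 0, "tz": 0.035, "wx": 0, "wy": 0, "wz": 0, "claw": 1}, {"tx": 0, "ty": 0, "tz": 0.038, "wx": 0, "wy": 0, "wz": 0, "claw": 1}, {"tx": 0, "ty": 0, "tz": 0.04, "wx": 0, "wy": 0, "wz": 0, "claw": 1}, {"tx": 0, "ty": 0, "tz": 0.04, "wx": 0, "wy": 0, "wz": 0, "claw": 1}, {"tx": 0, "ty": 0, "tz": 0.04, "wx": 0, "wy": 0, "wz": 0, "claw": 1}, {"tx": 0, "ty": 0, "tz": 0.04, "wx": 0, "wy": 0, "wz": 0, "claw": 1}]'

```text
clock: 6.3
eef_pos: [477.9, -325.7, 27.4]
tool_rot: [3.142, -0.0, 3.142]
force: [-0.7, 0.7, 2.0]
width: -0.0
gripper_force: 0.6
```

```bash
cat > st.py <<'E'
from h import *
for i in range(4):
    s=ctrl.read_state(); print(s["clock"],s["eef_pos"].round(2),s["force"].round(2)); ctrl.get_image("wrist")
E
python3 st.py
```

```text
6.3 [ 477.93 -325.68   27.36] [-0.71  0.74  2.  ]
6.35 [ 477.98 -325.7    27.37] [-1.55  1.21  1.74]
6.4 [ 477.95 -325.73   27.35] [-0.87  0.5   1.17]
6.45 [ 477.98 -325.72   27.36] [0.11 0.41 2.  ]
```

Request:
jog_arm --plan '[{"tx": 0, "ty": 0, "tz": 0.0035, "wx": 0, "wy": 0, "wz": 0, "claw": 1}, {"tx": 0, "ty": 0, "tz": 0.0067, "wx": 0, "wy": 0, "wz": 0, "claw": 1}, {"tx": 0, "ty": 0, "tz": 0.0067, "wx": 0, "wy": 0, "wz": 0, "claw": 1}, {"tx": 0, "ty": 0, "tz": 0.0067, "wx": 0, "wy": 0, "wz": 0, "claw": 1}]'

```text
clock: 6.9
eef_pos: [478.0, -325.7, 25.3]
tool_rot: [3.142, -0.0, 3.142]
force: [-0.2, -0.0, 3.4]
width: -0.0
gripper_force: 1.1
```

```bash
python3 st.py
python3 - <<'E'
import numpy as np
f=lambda k:62*np.array([np.cos(np.radians(k)),np.sin(np.radians(k))])
for a0 in (232.8,146.8):
    for i in range(1,13):
        q=f(a0-86*i/12)-f(a0); print(i,round(-q[0]/300,3),round(q[1]/300,3))
E
```

```text
6.9 [ 478.01 -325.75   25.31] [-0.19 -0.01  3.43]
6.95 [ 478.02 -325.75   25.3 ] [-0.47  1.07  1.29]
7.0 [ 478.04 -325.73   25.33] [-0.63  0.07  2.1 ]
7.05 [ 478.01 -325.75   25.29] [-0.45  0.55  1.46]
1 0.02 0.017
2 0.037 0.036
3 0.052 0.057
4 0.064 0.08
5 0.073 0.104
6 0.079 0.129
7 0.081 0.155
8 0.081 0.181
9 0.077 0.207
10 0.071 0.231
11 0.061 0.255
12 0.048 0.278
1 -0.015 0.021
2 -0.033 0.039
3 -0.054 0.056
4 -0.075 0.069
5 -0.099 0.08
6 -0.124 0.088
7 -0.149 0.092
8 -0.175 0.093
9 -0.201 0.092
10 -0.226 0.087
11 -0.25 0.078
12 -0.274 0.067
```

Request:
jog_arm --plan '[{"tx": 0.02, "ty": 0.017, "tz": 0, "wx": 0, "wy": 0, "wz": 0, "claw": 1}, {"tx": 0.037, "ty": 0.036, "tz": 0, "wx": 0, "wy": 0, "wz": 0, "claw": 1}, {"tx": 0.052, "ty": 0.057, "tz": 0, "wx": 0, "wy": 0, "wz": 0, "claw": 1}, {"tx": 0.064, "ty": 0.08, "tz": 0, "wx": 0, "wy": 0, "wz": 0, "claw": 1}, {"tx": 0.073, "ty": 0.104, "tz": 0, "wx": 0, "wy": 0, "wz": 0, "claw": 1}, {"tx": 0.079, "ty": 0.129, "tz": 0, "wx": 0, "wy": 0, "wz": 0, "claw": 1}, {"tx": 0.079, "ty": 0.129, "tz": 0, "wx": 0, "wy": 0, "wz": 0, "claw": 1}, {"tx": 0.079, "ty": 0.129, "tz": 0, "wx": 0, "wy": 0, "wz": 0, "claw": 1}]'

```text
clock: 7.9
eef_pos: [454.0, -285.6, 25.2]
tool_rot: [3.14, -0.001, -3.141]
force: [-0.0, 1.8, 2.2]
width: 0.1
gripper_force: 1.3
```

```bash
python3 st.py
python3 - <<'E'
from h import *
d=ctrl.get_image("top")
c=d["img"][215:335,340:500,::-1]; cv2.imwrite("pics/crop2.png",cv2.resize(c,None,fx=5,fy=5,interpolation=cv2.INTER_CUBIC))
E
```

```text
7.9 [ 453.98 -285.6    25.15] [-0.02  1.78  2.21]
7.95 [ 454.   -285.93   25.11] [-0.39  2.01  3.75]
8.0 [ 454.09 -286.14   25.09] [0.6  2.06 2.04]
8.05 [ 454.09 -286.37   25.09] [0.31 2.19 2.33]
```

View pics/crop2.png

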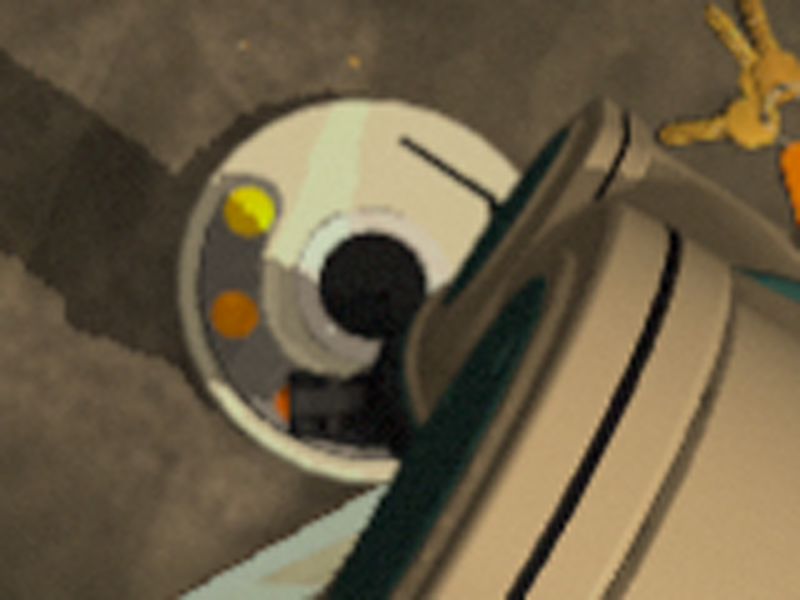

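Request:
jog_arm --plan '[{"tx": 0.002, "ty": 0.026, "tz": 0, "wx": 0, "wy": 0, "wz": 0, "claw": 1}, {"tx": 0.002, "ty": 0.052, "tz": 0, "wx": 0, "wy": 0, "wz": 0, "claw": 1}, {"tx": -0.002, "ty": 0.078, "tz": 0, "wx": 0, "wy": 0, "wz": 0, "claw": 1}, {"tx": -0.008, "ty": 0.102, "tz": 0, "wx": 0, "wy": 0, "wz": 0, "claw": 1}, {"tx": -0.018, "ty": 0.126, "tz": 0, "wx": 0, "wy": 0, "wz": 0, "claw": 1}, {"tx": -0.031, "ty": 0.149, "tz": 0, "wx": 0, "wy": 0, "wz": 0, "claw": 1}, {"tx": -0.031, "ty": 0.149, "tz": 0, "wx": 0, "wy": 0, "wz": 0, "claw": 1}, {"tx": -0.031, "ty": 0.149, "tz": 0, "wx": 0, "wy": 0, "wz": 0, "claw": 1}]'

```text
clock: 8.95
eef_pos: [464.2, -241.3, 25.3]
tool_rot: [3.141, 0.0, -3.14]
force: [0.1, 1.2, 1.5]
width: 0.0
gripper_force: 1.2
```

```bash
python3 st.py
```

```text
8.95 [ 464.24 -241.27   25.3 ] [0.1  1.21 1.5 ]
9.0 [ 464.09 -241.55   25.29] [0.52 1.88 2.73]
9.05 [ 463.98 -241.82   25.3 ] [1.14 1.67 1.76]
9.1 [ 463.88 -241.99   25.3 ] [1.09 0.98 2.86]
```

Request:
jog_arm --plan '[{"tx": -0.015, "ty": 0.021, "tz": 0, "wx": 0, "wy": 0, "wz": 0, "claw": 1}, {"tx": -0.033, "ty": 0.039, "tz": 0, "wx": 0, "wy": 0, "wz": 0, "claw": 1}, {"tx": -0.054, "ty": 0.056, "tz": 0, "wx": 0, "wy": 0, "wz": 0, "claw": 1}, {"tx": -0.075, "ty": 0.069, "tz": 0, "wx": 0, "wy": 0, "wz": 0, "claw": 1}, {"tx": -0.099, "ty": 0.08, "tz": 0, "wx": 0, "wy": 0, "wz": 0, "claw": 1}, {"tx": -0.124, "ty": 0.088, "tz": 0, "wx": 0, "wy": 0, "wz": 0, "claw": 1}, {"tx": -0.124, "ty": 0.088, "tz": 0, "wx": 0, "wy": 0, "wz": 0, "claw": 1}, {"tx": -0.124, "ty": 0.088, "tz": 0, "wx": 0, "wy": 0, "wz": 0, "claw": 1}]'

```text
clock: 9.95
eef_pos: [502.3, -215.5, 25.4]
tool_rot: [-3.141, 0.002, -3.141]
force: [1.9, 1.1, 2.7]
width: -0.0
gripper_force: 1.2
```

```bash
python3 st.py
```

```text
9.95 [ 502.25 -215.53   25.44] [1.89 1.13 2.73]
10.0 [ 501.89 -215.71   25.46] [0.82 0.78 0.99]
10.05 [ 501.65 -215.84   25.48] [1.54 1.57 2.26]
10.1 [ 501.39 -215.99   25.48] [0.72 1.05 2.3 ]
```

Request:
jog_arm --plan '[{"tx": -0.025, "ty": 0.004, "tz": 0, "wx": 0, "wy": 0, "wz": 0, "claw": 1}, {"tx": -0.051, "ty": 0.005, "tz": 0, "wx": 0, "wy": 0, "wz": 0, "claw": 1}, {"tx": -0.077, "ty": 0.004, "tz": 0, "wx": 0, "wy": 0, "wz": 0, "claw": 1}, {"tx": -0.102, "ty": -0.001, "tz": 0, "wx": 0, "wy": 0, "wz": 0, "claw": 1}, {"tx": -0.126, "ty": -0.01, "tz": 0, "wx": 0, "wy": 0, "wz": 0, "claw": 1}, {"tx": -0.15, "ty": -0.021, "tz": 0, "wx": 0, "wy": 0, "wz": 0, "claw": 1}, {"tx": -0.15, "ty": -0.021, "tz": 0, "wx": 0, "wy": 0, "wz": 0, "claw": 1}, {"tx": -0.15, "ty": -0.021, "tz": 0, "wx": 0, "wy": 0, "wz": 0, "claw": 1}, {"tx": -0.15, "ty": -0.021, "tz": 0, "wx": 0, "wy": 0, "wz": 0, "claw": 1}, {"tx": -0.15, "ty": -0.021, "tz": 0, "wx": 0, "wy": 0, "wz": 0, "claw": 1}]'

```text
clock: 11.15
eef_pos: [546.3, -222.6, 25.6]
tool_rot: [-3.141, 0.001, 3.141]
force: [1.9, -0.2, 2.9]
width: -0.1
gripper_force: 1.2
```

```bash
python3 st.py;  python3 - <<'E'
from h import *
s,w=wrist(); cv2.imwrite("pics/w3.png",w["img"][:,:,::-1])
d=ctrl.get_image("top")
c=d["img"][215:335,340:500,::-1]; cv2.imwrite("pics/crop3.png",cv2.resize(c,None,fx=5,fy=5,interpolation=cv2.INTER_CUBIC))
E
```

```text
11.15 [ 546.32 -222.56   25.57] [ 1.89 -0.21  2.9 ]
11.2 [ 546.15 -222.55   25.53] [ 2.5  -0.53  1.84]
11.25 [ 546.09 -222.46   25.52] [ 1.61 -0.46  2.3 ]
11.3 [ 546.05 -222.45   25.46] [ 1.04 -1.01  1.82]
```

View pics/w3.png

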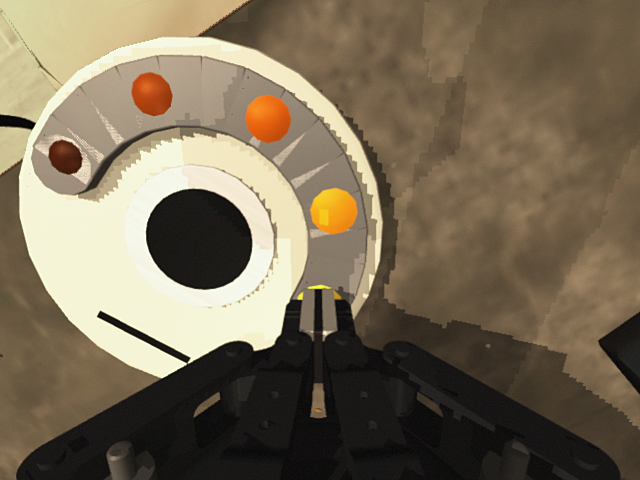

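View pics/crop3.png

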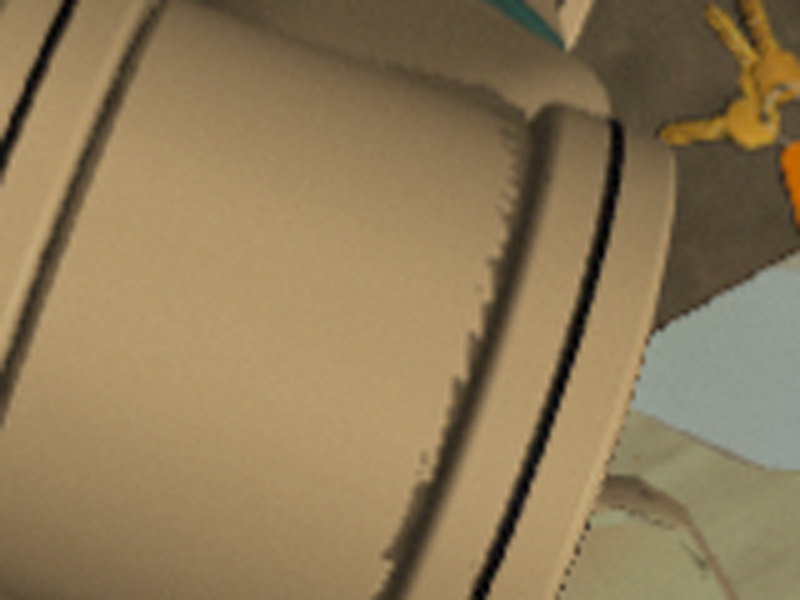

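The wrist picture shows the fingertips centred on the yellow dot (about 320, 291), with the other dots where they should be. The top crop shows only the arm covering the dimmer. Contact force is about 2 N.

```bash
python3 -c "
from cell import ctrl
print(ctrl.finish_job())"
```

```text
the job is handed in; nothing more can be done
None
```

The job is handed in: the fingertips ran over dots 1 to 5 in order, with about 1–4 N of downward force measured at the dots, and they rest lightly on the yellow dot (about 2 N) with no visible shift of the dimmer.

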